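# Clamp a supply brick in the test fixture

## Robot

A 6-joint arm with a two-finger parallel gripper is mounted at the origin on a cart in front of the work surface, level with it; the furniture and walls round the work are solid. World frame = base frame: x ahead of the robot, y to its left, z up, the work surface at z = 0. Lengths are in mm, angles in rad, forces in N, time in s.
With the tool pointing down it reaches from about 325 to 775 mm from the base axis. Payload 5.5 kg.
Tool frame: the origin (TCP) lies between the finger pads; the fingertips stand 14 mm ahead of it and the grasp point (between the pads) lies 5 mm behind it; z points along the fingers, y is the line along which they close (so a half turn about z gives the same grasp; the last joint's range is limited). The gripper opens to 88 mm and grips with 3 to 60 N. Pads are 20 mm wide; open, the fingers measure 115 mm over their backs; the gripper's body (75 mm by 178 mm) begins 61 mm behind the grasp point.
Start: joints at [1.274, 0.091, 1.231, -0, 1.82, -0.057], TCP at [142.509, 582.845, 236.631] pointing down, gripper open.
Joint ranges: [-2.87, 2.87], [-0.86, 2.18], [0.17, 2.46], [-1.51, 4.65], [0.06, 2.69], [-2.65, 2.65]. Speed limits (rad/s): [2.57, 2.57, 3.01, 3.14, 3.14, 3.14].

## Interface

Orientations are given as a unit quaternion [x, y, z, w].
In Python, from workcell import env gives the robot as it stands.
- The arm moves only by the tool jog_arm, never from a script. Its argument "rows" is a list of rows, each a list of 5 numbers: the shift along the tool's x, y, z in m, then the turn about the tool's z in rad, then the finger opening in m, from 0 to 0.0878. In form: [[tx, ty, tz, roll, hand], ...]. A call has 1 to 12 rows; each row shifts and turns the commanded pose from where the row before left it, along the tool's axes as they then stand; what a row does not reach is not made up. A row lasts 1/8 s, in which the tool goes at most 62.5 mm and 10.7 degrees, less where a joint would pass 70% of its speed; a pose out of reach is approached as far as the arm can. A call is refused whole if a number of a shift passes 0.0625 or a number of a turn 0.188, either way. A call with a gripper value outside its range is refused whole. The fingers move at their own pace and stop on an object; "grip_force" is the grip in N (left out, the last holds). Time passes only in rows, so rows that do not move let the fingers close. It gives the time, the measured TCP pose, the force, the opening and the grip force at its end, in the units of the state.
- env.state(): the state, without advancing time (a new reading comes with each control period).
- env.read_camera(name): name is "scene" or "top" or "wrist"; returns a dict with "color" (400x640x3 uint8, blue, green, red), "K" (3x3 intrinsics, pixels), "extrinsics" (4x4, takes a point from camera to world coordinates); the wrist camera has in their place "tool_from_camera" (4x4, takes a point from camera to tool coordinates, whose origin is the TCP and whose axes are the flange's). Camera axes: x right, y down, z forward; pixel columns grow to the right and rows downward; lengths in mm; the calibration is good to about 2 mm. A picture is of the moment at which its call begins: read the wrist's pose just before it. There is no depth.
- env.close_job(): hands the job in; it is judged then, once.
The state is a dict: "time_s": time; "joint_pos": joint angles; "qvel": joint speeds; "joint_torque": joint torques, N m; "tcp_pos": TCP position; "tcp_rot": TCP orientation; "ft_force": force on the tool from outside, world axes, zero at the start; "moment": the same for the moment, N m; "grip_width": finger opening in mm; "grip_force": force on a finger pad.
Only numpy, scipy, OpenCV 4.12 (cv2) and the standard library are available. Lean on these libraries where they do the work, as an engineer would, in place of code of your own. Each camera call takes 0.05 s, during which the arm holds its last target. There are 200 camera calls.

## Task

Lay the black supply brick flat on the bed of the small clamp fixture, lengthwise between jaw and stop, and let go of it. Then take the T-handle and turn it clockwise until the rising resistance shows that the brick is firmly clamped, but do not overtighten and crush its case. Let go and leave everything else on the bench as it lies.

Things in the scene. Friction and masses are not known exactly. Their poses are not given: they have to be found in the camera images.
- brick_center (a point): Centre (half-way up) of the loose black DC supply brick, a plain box 46 x 105 x 30 mm (own x, y, z), 0.15 to 0.27 kg. Its long side lies along its own y. It starts lying flat on the worktop; grasp it across the 46 mm.
- supply_brick: The same brick; origin at the centre of its underside.
- bed_center (a point): Centre of the top of the clamp's bed, a grey pad 36 (x) x 92 mm (y), 22 mm above the worktop. The point's y axis runs lengthwise: jaw, housing and T-handle on the -y side, stop on the +y side. Lay the brick with its long side along y and its centre over this point, either way round: it then has 2 to 7 mm of room at each end and overhangs the bed by 5 mm on each long side.
- clamp: The clamp, fixed to the worktop: base plate 76 (x) x 224 mm (y), 14 mm high; origin on the worktop under the bed's centre, same axes as the bed's point. The stop is a dark steel block 60 mm wide, its top 46 mm above the worktop. The stop's setting along y differs each time by up to 4 mm and is not measured, so the handle's angle at clamping can differ by a radian.
- housing_top (a point): Centre of the top of the grey screw housing, a block 60 (x) x 50 mm (y), 58 mm above the worktop; the screw comes out here.
- handle_grip (a point): Centre of the T-handle's cross-bar, on the axis of the vertical screw, 88 mm above the worktop, 30 mm above the housing. Round steel bar 10 mm thick, 74 mm long over its ball ends, level along the point's x axis; point z is up. Pinch it across at its centre from above (the stem below is no thicker) and turn it about the vertical. It looks the same after half a turn.
- t_handle: The T-handle; origin and axes as handle_grip. Clockwise seen from above drives the jaw to the stop, 4 mm per rad. The brick becomes tight 1.2 to 2.7 rad from the start (let go and take hold again if need be). Turning free, or pushing the loose brick, takes 0.28 N m (less is felt when standing still); once tight it rises by about 0.6 N m per rad. It stays where it is left.
- jaw: The moving jaw, a dark steel plate with a rubber face, 52 (x) x 11 (y) x 26 mm, its top 49 mm above the worktop; origin on the face, at worktop height. Stiffly sprung, 40 N per mm. Firmly clamped, it presses the brick with 20 to 60 N, felt as 0.08 to 0.24 N m above the free-turning torque (aim at 0.14); 80 N, or 0.32 N m above, crushes the case.
- attenuator: Bystander: small black attenuator block with a round white dial, 24 x 68 x 29 mm; origin at the centre of its underside. To be left where it is.
- driver: Bystander: screwdriver with a thick handle, 145 mm long, lying on the worktop; origin at the centre of its underside. To be left where it is.
- fault_locator: Bystander: pen-like test light with a 16 mm barrel, 143 mm long, lying on the worktop; origin at the centre of its underside. To be left where it is.
- loose_module: Bystander: metal pluggable transceiver, 69 x 14 x 11 mm, lying on the worktop; origin at the centre of its underside. To be left where it is.
There are look-alikes about, which are no part of the job. What is shaped like the supply_brick but turquoise or yellow is not meant.

How it is judged (in metres and radians):
On the way, in this order (a step that is already met when the one before it is completed fails the run):
1. the brick lies flat and released on the bed between jaw and stop (x of brick_center in the frame of bed_center between -0.01 and 0.01 m and y of brick_center in the frame of bed_center between -0.012 and 0.012 m and z of brick_center in the frame of bed_center between 0.011 and 0.019 m and angle between the y axis of brick_center and the y axis of bed_center, either way round below 0.1 rad and angle between brick_center's own z axis and vertical below 0.07 rad and contact force between the fingers and supply_brick below 0.3 N and contact force between jaw and supply_brick below 10 N), for 0.2 s.
2. the jaw presses the brick with more than 20 N (contact force between jaw and supply_brick above 20 N), for 0.3 s.
At the end, for the whole second after the job is handed in: The brick lies flat on the bed, within 10 mm sideways and 12 mm lengthwise of its centre, lengthwise within 0.1 rad, at rest, clamped by the jaw with 20 to 60 N, and is not touched by the fingers (x of brick_center in the frame of bed_center between -0.01 and 0.01 m and y of brick_center in the frame of bed_center between -0.012 and 0.012 m and z of brick_center in the frame of bed_center between 0.011 and 0.019 m and angle between the y axis of brick_center and the y axis of bed_center, either way round below 0.1 rad and angle between brick_center's own z axis and vertical below 0.07 rad and contact force between the fingers and supply_brick below 0.3 N and contact force between jaw and supply_brick between 20 and 60 N and linear speed of supply_brick below 0.01 m/s).
It fails at once if the case is crushed: jaw force over 80 N (contact force between jaw and supply_brick above 80 N).
It fails at once if a bystander (attenuator, driver, test light or module) is moved by more than 30 mm (distance of any of attenuator, driver, fault_locator, loose_module from where it was at the start of the episode above 0.03 m).
It also fails if it takes over 69 s, if anything falls off the work surface, if the arm or the gripper's body presses on something with over 40 N, if the wrist force passes 120 N, or if a joint passes its speed limit or range.

## Working session

There is one attempt and no reset: what is moved stays moved. The work goes in short steps, Python scripts to look and compute and a tool call to move; the robot and the scene stay as the last step left them, time stands still between calls to the robot, and variables do not carry over. Pictures are saved under pics/ and viewed, at most 10 in all, crops included, and the job is handed in when it is done.

Besides the shell and the picture viewer there is one more tool, called after "Emit:" as name([rows], argument=value, ...), one row to a line, values as JSON. jog_arm: Moves the arm, as the interface text tells. Its arguments: {"type":"object","properties":{"rows":{"type":"array","items":{"type":"array","items":{"type":"number"}}},"grip_force":{"type":"number"}},"required":["rows"]}

```bash
mkdir -p pics
cat > h.py <<'E'
import numpy as np, cv2
from workcell import env
from scipy.spatial.transform import Rotation as R
def cam(n):
    s=env.state(); d=env.read_camera(n); K=np.array(d['K'])
    if n=='wrist':
        T=np.eye(4);T[:3,:3]=R.from_quat(s['tcp_rot']).as_matrix();T[:3,3]=s['tcp_pos'];E=T@np.array(d['tool_from_camera'])
    else: E=np.array(d['extrinsics'])
    return d['color'],K,E
def onplane(px,K,E,z):
    px=np.atleast_2d(px).astype(float)
    r=np.c_[px,np.ones(len(px))]@np.linalg.inv(K).T@E[:3,:3].T
    o=E[:3,3]; return o+r*((z-o[2])/r[:,2])[:,None]
def proj(P,K,E):
    P=np.atleast_2d(P); c=(P-E[:3,3])@E[:3,:3]; u=c@K.T; return u[:,:2]/u[:,2:]
E
python3 - <<'E'
from h import *
for n in ('scene','top'):
    c,K,X=cam(n); cv2.imwrite(f'pics/{n}0.png',c); np.savez(f'pics/{n}0.npz',K=K,E=X)
    print(n,K.round(1).tolist(),X.round(3).tolist())
print(env.state())
E
```

```text
scene [[392.4, 0.0, 325.7], [0.0, 392.4, 199.6], [0.0, 0.0, 1.0]] [[0.52, -0.495, 0.696, -255.287], [-0.854, -0.322, 0.409, -516.607], [0.022, -0.807, -0.59, 724.36], [0.0, 0.0, 0.0, 1.0]]
top [[427.3, 0.0, 318.1], [0.0, 427.3, 200.6], [0.0, 0.0, 1.0]] [[0.025, -0.982, 0.185, 326.364], [-1.0, -0.024, 0.007, -66.119], [-0.002, -0.185, -0.983, 1103.517], [0.0, 0.0, 0.0, 1.0]]
{'time_s': 0.1, 'joint_pos': array([ 1.27427128e+00,  9.17828875e-02,  1.23173603e+00, -4.52756799e-06,
        1.81980093e+00, -5.67023452e-02]), 'qvel': array([ 0.00185367,  0.00051684, -0.00272099, -0.00023557,  0.00122775,
       -0.00042722]), 'joint_torque': array([ 2.65191542e-03, -4.47857630e+01, -4.07571495e+01,  7.01190694e-02,
        2.83342274e-02, -1.38905639e-04]), 'tcp_pos': array([142.45399545, 582.60187176, 235.63696269]), 'tcp_rot': array([ 1.19624700e-01,  9.92818808e-01, -8.50547161e-04, -1.49570781e-04]), 'ft_force': array([-0.41279948, -0.50887792, -0.23314973]), 'moment': array([-0.02861013, -0.02807015, -0.0083378 ]), 'grip_force': 0.0, 'grip_width': 87.85723185454061}
```

View pics/scene0.png

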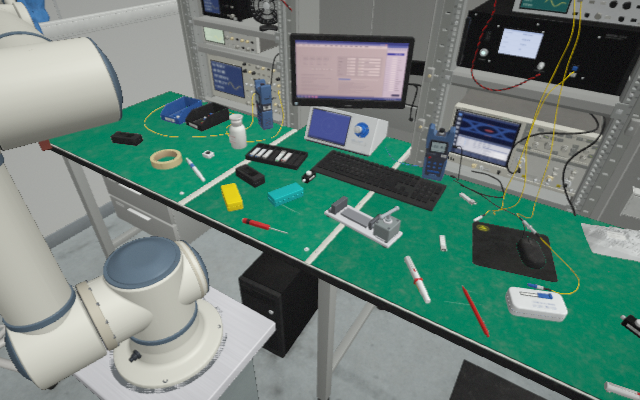

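View pics/top0.png

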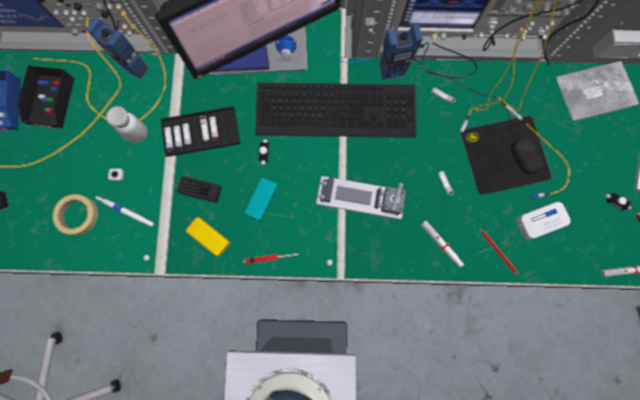

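The scene picture shows the black brick at about (250,175), with turquoise and yellow look-alikes next to it, and the clamp at (360,220). In the top picture the brick is at (200,189), the clamp at (360,196) with its stop on the left (325,190) and housing on the right (393,200), and the attenuator at (263,151).

Run:
```python
from h import *
c=cv2.imread('pics/top0.png');d=np.load('pics/top0.npz');K,X=d['K'],d['E']
m=(c.max(2)<75).astype(np.uint8);m[:, :172]=0
x0,y0,x1,y1=172,165,235,215
s=np.zeros_like(m);s[y0:y1,x0:x1]=m[y0:y1,x0:x1]
cs,_=cv2.findContours(s,0,2);k=max(cs,key=cv2.contourArea);r=cv2.minAreaRect(k);print(r)
b=onplane(cv2.boxPoints(r),K,X,25);print(b.round(0).tolist(),b.mean(0).round(1))
print(onplane([[200,189],[325,190],[360,196],[393,200],[263,151],[265,259]],K,X,25).round(0).tolist())
a=cv2.resize(c[160:230,170:240],None,fx=5.7,fy=5.7,interpolation=2);e=cv2.resize(c[160:230,310:415],None,fx=3.8,fy=5.7,interpolation=2)
e=cv2.resize(c[165:230,310:415],(646,400),interpolation=2)
cv2.imwrite('pics/c1.png',e)
```

```text
((198.86480712890625, 188.9678192138672), (42.52552795410156, 18.344345092773438), 13.392496109008789)
[[541.0, 308.0, 25.0], [588.0, 301.0, 25.0], [564.0, 192.0, 25.0], [517.0, 199.0, 25.0]] [552.6 249.9  25. ]
[[552.0, 247.0, 25.0], [558.0, -76.0, 25.0], [544.0, -166.0, 25.0], [536.0, -251.0, 25.0], [658.0, 89.0, 25.0], [377.0, 70.0, 25.0]]
```

View pics/c1.png

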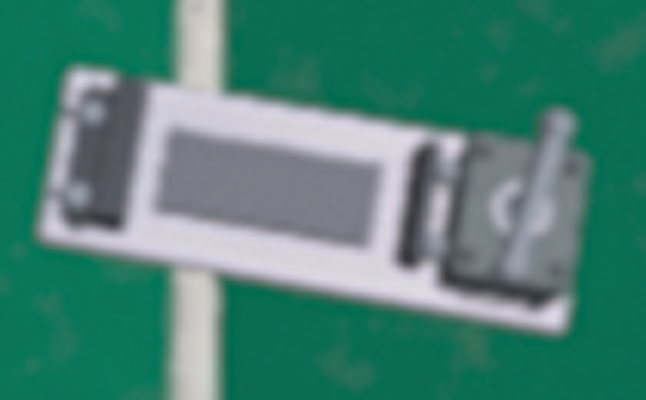

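The crop shows the clamp: stop at left, pad centre at crop (267,188), jaw at (415,205), handle centre at about (537,197), its bar tilted. Brick is near (552,248), yaw about -0.22. I'll move above it and turn.

Emit:
jog_arm([
  [-0.04,-0.019,0,0,0.0878],
  [-0.04,-0.019,0,0,0.0878],
  [-0.04,-0.019,0,0,0.0878],
  [-0.04,-0.019,0,0,0.0878],
  [-0.04,-0.019,0,0,0.0878],
  [-0.04,-0.019,0,0,0.0878],
  [-0.04,-0.019,0,0,0.0878],
  [-0.04,-0.019,0,0,0.0878],
  [-0.04,-0.019,0,0,0.0878],
  [-0.04,-0.019,0,0,0.0878],
  [-0.04,-0.019,0,0,0.0878],
  [-0.04,-0.019,0,0,0.0878],
])

```text
time_s: 1.6
tcp_pos: [555.5, 246.3, 236.1]
tcp_rot: [0.12, 0.993, -0.0, -0.0]
ft_force: [0.0, -0.1, 0.2]
grip_width: 88.1
grip_force: 0.0
```

Emit:
jog_arm([
  [0,0,0,0.172,0.0878],
  [0,0,0,0.172,0.0878],
  [0,0,0,0.172,0.0878],
  [0,0,0,0.172,0.0878],
  [0,0,0,0.172,0.0878],
  [0,0,0,0.172,0.0878],
  [0,0,0,0.172,0.0878],
  [0,0,0,0.172,0.0878],
  [0,0,0,0.172,0.0878],
  [0,0,0,0,0.0878],
])

```text
time_s: 2.85
tcp_pos: [554.5, 247.3, 236.1]
tcp_rot: [0.779, 0.627, -0.0, -0.0]
ft_force: [-0.3, -0.2, -0.0]
grip_width: 87.6
grip_force: 0.0
```

Run:
```python
from h import *
c,K,X=cam('wrist'); cv2.imwrite('pics/w1.png',c); np.savez('pics/w1.npz',K=K,E=X)
s=env.state();M=R.from_quat(s['tcp_rot']).as_matrix();print(s['tcp_pos'],M.round(3).tolist(),s['joint_pos'],K.round(1).tolist(),X.round(3).tolist())
```

```text
[554.51734171 247.32689054 236.15962591] [[0.212, 0.977, -0.001], [0.977, -0.212, -0.0], [-0.0, -0.001, -1.0]] [ 3.63524419e-01  1.11247116e-01  1.21004597e+00 -1.87241629e-05
  1.82112472e+00  5.76982463e-01] [[357.1, 0.0, 320.2], [0.0, 357.1, 195.6], [0.0, 0.0, 1.0]] [[0.977, -0.206, -0.058, 569.895], [-0.214, -0.942, -0.26, 317.536], [-0.001, 0.267, -0.964, 383.915], [0.0, 0.0, 0.0, 1.0]]
```

View pics/w1.png

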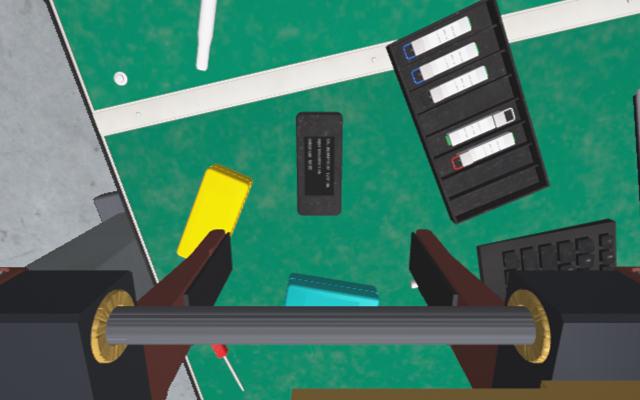

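The wrist picture shows the brick upright at (319,163), about 44 x 103 px, aligned with the fingers, with yellow at (215,210) and turquoise at (332,290).

```bash
cat >> h.py <<'E'
def rect(mask,seed):
    n,l=cv2.connectedComponents(mask.astype(np.uint8)); k=(l==l[seed[1],seed[0]]).astype(np.uint8)
    cs,_=cv2.findContours(k,0,2); return cv2.minAreaRect(max(cs,key=cv2.contourArea))
def tri(p1,K1,E1,p2,K2,E2):
    P=lambda K,E:K@np.linalg.inv(E)[:3]
    x=cv2.triangulatePoints(P(K1,E1),P(K2,E2),np.array(p1,float).reshape(2,1),np.array(p2,float).reshape(2,1));return (x[:3]/x[3]).ravel()
E
python3 - <<'E'
from h import *
c=cv2.imread('pics/w1.png');d=np.load('pics/w1.npz');K,X=d['K'],d['E']
m=cv2.morphologyEx((c.max(2)<80).astype(np.uint8),3,np.ones((9,9)))
r=rect(m,(310,120));print(r)
for z in (15,30):
  b=onplane(cv2.boxPoints(r),K,X,z);print(z,b[:,:2].round(1).tolist(),b.mean(0).round(1),[np.linalg.norm(b[1]-b[0]).round(1),np.linalg.norm(b[2]-b[1]).round(1)])
t=cv2.imread('pics/top0.png');d=np.load('pics/top0.npz')
print('tri',tri((198.9,189),d['K'],d['E'],r[0],K,X))
# clamp from top: pad centre, handle
for z,p in ((22,[[353.4,195.5],[337.1,193],[370.5,198.2]]),(88,[[397.3,197],[401,184.5],[393.7,209.7]])): print(onplane(p,d['K'],d['E'],z).round(1).tolist())
E
```

```text
((319.0, 163.0), (102.0, 46.0), 90.0)
15 [[542.6, 308.3], [587.8, 298.4], [566.4, 192.5], [517.6, 203.1]] [553.6 250.6  15. ] [np.float64(46.3), np.float64(108.1)]
30 [[543.7, 308.7], [587.1, 299.2], [566.6, 197.5], [519.7, 207.8]] [554.3 253.3  30. ] [np.float64(44.4), np.float64(103.7)]
tri [554.27548907 252.59028742  15.46641488]
[[545.6, -149.6, 22.0], [551.2, -107.4, 22.0], [539.6, -193.7, 22.0]]
[[531.1, -250.8, 88.0], [562.4, -260.1, 88.0], [499.7, -241.8, 88.0]]
```

Emit:
jog_arm([
  [0.005,-0.001,0.036,0,0.0878],
  [0,0,0.036,0,0.0878],
  [0,0,0.036,0,0.0878],
  [0,0,0.036,0,0.0878],
  [0,0,0.036,0,0.0878],
  [0,0,0.02,0,0.0878],
  [0,0,0.016,0,0.0878],
  [0,0,0,0,0.0878],
])

```text
time_s: 3.9
tcp_pos: [554.4, 252.3, 19.8]
tcp_rot: [0.779, 0.627, -0.001, -0.0]
ft_force: [-0.5, 0.4, 0.6]
grip_width: 87.5
grip_force: 0.0
```

Emit:
jog_arm([
  [0,0,0,0,0.035],
  [0,0,0,0,0.035],
  [0,0,0,0,0.035],
  [0,0,0,0,0.035],
  [0,0,0,0,0.035],
  [0,0,0,0,0.035],
], grip_force=30)

```text
time_s: 4.65
tcp_pos: [554.7, 252.5, 20.9]
tcp_rot: [0.78, 0.626, 0.0, -0.0]
ft_force: [-0.7, -0.3, 1.6]
grip_width: 46.1
grip_force: 30.0
```

Emit:
jog_arm([
  [0,0,-0.03,0,0.035],
  [0,0,-0.05,0,0.035],
  [0,0,-0.05,0,0.035],
  [0,0,-0.05,0,0.035],
])

```text
time_s: 5.15
tcp_pos: [554.4, 252.3, 201.3]
tcp_rot: [0.78, 0.626, -0.001, -0.0]
ft_force: [0.6, 0.4, -1.8]
grip_width: 45.7
grip_force: 30.0
```

Emit:
jog_arm([
  [-0.04,0.008,0,0,0.035],
  [-0.045,0.009,0,0,0.035],
  [-0.045,0.009,0,0,0.035],
  [-0.045,0.009,0,0,0.035],
  [-0.045,0.009,0,0,0.035],
  [-0.045,0.009,0,0,0.035],
  [-0.045,0.009,0,0,0.035],
  [-0.045,0.009,0,0,0.035],
  [-0.045,0.009,0,0,0.035],
  [-0.045,0.009,0,0,0.035],
  [-0.02,0.004,0,0,0.035],
  [0,0,0,0,0.035],
])

```text
time_s: 6.65
tcp_pos: [545.1, -222.4, 199.8]
tcp_rot: [0.78, 0.626, -0.0, -0.001]
ft_force: [0.5, 0.5, -1.4]
grip_width: 45.7
grip_force: 30.0
```

Run:
```python
from h import *
c,K,X=cam('wrist'); cv2.imwrite('pics/w2.png',c); np.savez('pics/w2.npz',K=K,E=X)
s=env.state();M=R.from_quat(s['tcp_rot']).as_matrix();print(s['tcp_pos'],M.round(3).tolist(),s['joint_pos'],s['grip_width'])
```

```text
[ 545.37278705 -221.23464766  200.08810242] [[0.216, 0.976, -0.001], [0.976, -0.216, 0.001], [0.001, -0.001, -1.0]] [-4.43600156e-01  5.67479785e-02  1.33126440e+00  7.54755751e-04
  1.75478036e+00 -2.25979453e-01] 45.77760158364656
```

View pics/w2.png

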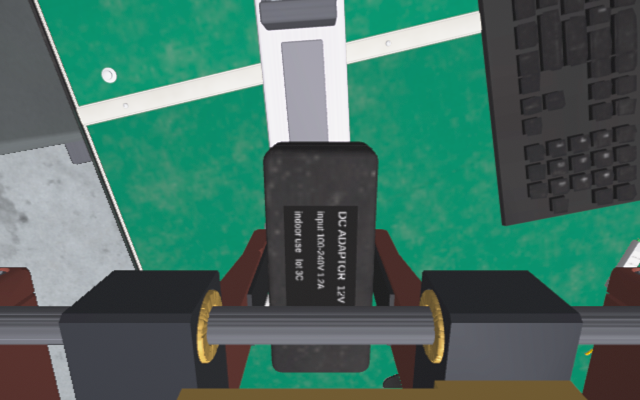

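The wrist picture shows the held brick (rows 142-370) and, beyond it, the pad's far end with corners about (281,42) and (325,40), its sides running down to (289,142) and (329,142), and the stop at (300,12).

Run:
```python
from h import *
c=cv2.imread('pics/w2.png');d=np.load('pics/w2.npz');K,X=d['K'],d['E']
print(c[90,305],c[90,272],c[30,300])
ref=c[80:100,298:312].reshape(-1,3).mean(0)
m=(np.abs(c.astype(float)-ref).max(2)<22); m[:30]=0;m[138:]=0
L=[];Rr=[];
n,l=cv2.connectedComponents(m.astype(np.uint8));m=l==l[90,305]
rows=[r for r in range(55,132)]
l=np.polyfit(rows,[np.where(m[r])[0].min()-.5 for r in rows],1);q=np.polyfit(rows,[np.where(m[r])[0].max()+.5 for r in rows],1)
cols=range(288,320);t=np.polyfit(cols,[np.where(m[:,k])[0].min()-.5 for k in cols],1)
def cor(a):
    r=(t[0]*a[1]+t[1])/(1-t[0]*a[0]);return [a[0]*r+a[1],r]
A,B=cor(l),cor(q);P=[A,B,[np.polyval(l,130),130],[np.polyval(q,130),130]];print(np.round(P,1).tolist())
W=onplane(P,K,X,22);print(W.round(1).tolist(),np.linalg.norm(W[1]-W[0]))
a1=W[0]-W[2];a2=W[1]-W[3];yw=[np.arctan2(-v[0],v[1]) for v in (a1,a2)];y=np.mean(yw);print('yaw',yw,y)
u=np.array([-np.sin(y),np.cos(y),0]);print('bed',((W[0]+W[1])/2-46*u).round(1))
D=np.load('pics/top0.npz');print('tri far edge',tri((337.1,193),D['K'],D['E'],(np.array(A)+B)/2,K,X))
# pad in top image
t0=cv2.imread('pics/top0.png');ref=t0[195,353].astype(float);print(ref)
tm=(np.abs(t0-ref).max(2)<18);r=rect(tm,(353,195));print(r)
b=onplane(cv2.boxPoints(r),D['K'],D['E'],22);print(b.round(1).tolist(),b.mean(0))
# held brick outline check: top face near end edges
```

```text
[174 164 164] [244 241 242] [243 240 242]
[[280.1, 41.5], [322.0, 38.9], [287.9, 130.0], [327.3, 130.0]]
[[537.1, -100.7, 22.0], [572.1, -106.3, 22.0], [525.7, -173.8, 22.0], [560.3, -181.5, 22.0]] 35.49680654871591
yaw [np.float64(-0.1540154336999432), np.float64(-0.1557385364917001)] -0.15487698509582165
bed [ 547.5 -148.9   22. ]
tri far edge [ 552.61674907 -105.6649559    22.35174374]
[136. 125. 125.]
((352.95947265625, 195.24325561523438), (34.19498825073242, 12.987520217895508), 9.462322235107422)
[[535.7, -102.3, 22.0], [569.6, -107.3, 22.0], [556.9, -194.7, 22.0], [523.1, -189.3, 22.0]] [ 546.31735417 -148.38870092   22.        ]
```

Run:
```python
from h import *
c=cv2.imread('pics/w2.png').astype(int);d=np.load('pics/w2.npz');K,X=d['K'],d['E']
print('far',[(r,int(c[r,295:350].max(1).mean()),) for r in range(136,164,1)])
print('near',[(r,int(c[r,300:345].max(1).mean())) for r in range(364,380)])
M=np.array([[0.216,.976,-.001],[.976,-.216,.001],[0,-.001,-1]]);p=np.array([545.4,-221.2,200.1])
for nm,px,z in (('farbot142',[320,142],179.5),('fartop153',[320,153],209),('neartop372',[320,372],209)):
    w=onplane(px,K,X,z)[0];print(nm,w.round(1),((w-p)@M).round(1))
```

```text
far [(136, 201), (137, 201), (138, 201), (139, 202), (140, 203), (141, 142), (142, 58), (143, 30), (144, 33), (145, 39), (146, 33), (147, 33), (148, 33), (149, 35), (150, 39), (151, 43), (152, 47), (153, 51), (154, 55), (155, 58), (156, 61), (157, 64), (158, 64), (159, 63), (160, 62), (161, 62), (162, 62), (163, 61)]
near [(364, 66), (365, 66), (366, 65), (367, 65), (368, 65), (369, 65), (370, 64), (371, 63), (372, 100), (373, 140), (374, 143), (375, 142), (376, 142), (377, 142), (378, 142), (379, 142)]
farbot142 [ 556.  -172.1  179.5] [50.2 -0.2 20.6]
fartop153 [ 556.  -172.8  209. ] [49.5 -0.2 -8.9]
neartop372 [ 533.7 -273.   209. ] [-53.1  -0.3  -8.9]
```

Emit:
jog_arm([
  [0,0,0,-0.063,0.035],
  [0.025,-0.003,0,0,0.035],
  [0.025,-0.003,0,0,0.035],
  [0.023,-0.003,0,0,0.035],
  [0,0,0.04,0,0.035],
  [0,0,0.04,0,0.035],
  [0,0,0.03,0,0.035],
  [0,0,0,0,0.035],
  [0,0,0,0,0.035],
])

```text
time_s: 7.82
tcp_pos: [548.5, -147.4, 92.4]
tcp_rot: [0.759, 0.651, 0.001, 0.001]
ft_force: [0.2, 0.1, -2.3]
grip_width: 46.1
grip_force: 30.0
```

Run:
```python
from h import *
c,K,X=cam('wrist'); cv2.imwrite('pics/w3.png',c); np.savez('pics/w3.npz',K=K,E=X)
s=env.state();M=R.from_quat(s['tcp_rot']).as_matrix();print(s['tcp_pos'],M.round(3).tolist(),s['ft_force'],s['moment'])
y=-.155;b=np.array([547.2,-148.8,22]);u=np.array([-np.sin(y),np.cos(y),0]);v=np.array([np.cos(y),np.sin(y),0])
print('bed off of brick (x,y):',(s['tcp_pos']-b)@v,(s['tcp_pos']-b)@u-1.5)
c2,K2,X2=cam('top'); e=cv2.resize(c2[150:240,290:430],(700,450),interpolation=2);cv2.imwrite('pics/w3b.png',e)
```

```text
[ 548.80907621 -147.73488999   92.95868654] [[0.152, 0.988, 0.003], [0.988, -0.152, -0.001], [-0.0, 0.003, -1.0]] [-0.34000824 -0.22111751 -2.66167251] [-0.0570712   0.06617745 -0.0397782 ]
bed off of brick (x,y): 1.4253540620491671 -0.19924968282964972
```

View pics/w3.png

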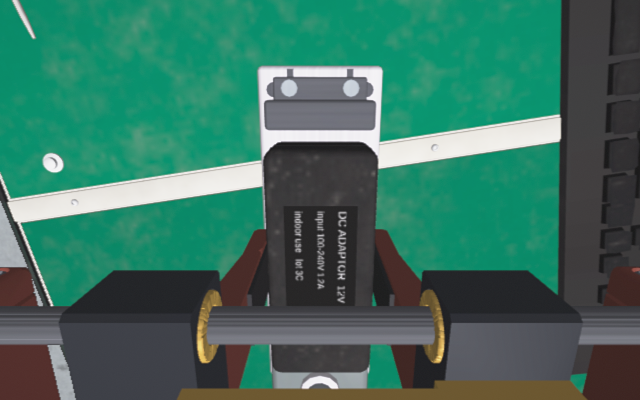

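The wrist picture shows the brick lined up with the clamp, with the stop at rows 77-130 (face top edge at row 101) and a clear gap before the brick's end at row 142.

Run:
```python
from h import *
d=np.load('pics/w3.npz');K,X=d['K'],d['E']
y=-.155;b=np.array([547.2,-148.8,22]);u=np.array([-np.sin(y),np.cos(y),0]);v=np.array([np.cos(y),np.sin(y),0])
for px,z in (([320,101],46),([320,130],14),([264,115],46),([378,115],46),([264,120],30)):
    w=onplane(px,K,X,z)[0];print(px,z,w.round(1),((w-b)@v).round(1),((w-b)@u).round(1))
```

```text
[320, 101] 46 [558.9 -78.4  46. ] 0.7 71.4
[320, 130] 14 [556.2 -96.1  14. ] 0.8 53.5
[264, 115] 46 [528.4 -81.   46. ] -29.0 64.1
[378, 115] 46 [588.3 -90.2  46. ] 31.5 64.3
[264, 120] 30 [525.4 -84.1  30. ] -31.6 60.5
```

Emit:
jog_arm([
  [0,-0.001,0.02,0,0.035],
  [0,0,0.015,0,0.035],
  [0,0,0.009,0,0.035],
  [0,0,0.002,0,0.035],
  [0,0,0.001,0,0.035],
  [0,0,0,0,0.035],
  [0,0,0,0,0.035],
])

```text
time_s: 8.8
tcp_pos: [547.0, -148.1, 44.2]
tcp_rot: [0.759, 0.651, 0.0, 0.0]
ft_force: [-0.1, -0.1, -2.2]
grip_width: 45.6
grip_force: 30.0
```

Emit:
jog_arm([
  [0,0,0.001,0,0.035],
  [0,0,0.001,0,0.035],
  [0,0,0,0,0.035],
])

```text
time_s: 9.18
tcp_pos: [546.7, -148.0, 41.6]
tcp_rot: [0.759, 0.651, 0.0, 0.0]
ft_force: [-0.3, 0.1, -2.3]
grip_width: 45.9
grip_force: 30.0
```

Emit:
jog_arm([
  [0,0,0.0007,0,0.035],
  [0,0,0,0,0.035],
])

```text
time_s: 9.43
tcp_pos: [546.8, -148.0, 41.6]
tcp_rot: [0.759, 0.651, 0.0, 0.0]
ft_force: [-2.7, 0.9, 4.0]
grip_width: 45.8
grip_force: 30.0
```

Emit:
jog_arm([
  [0,0,0.0007,0,0.035],
  [0,0,0,0,0.035],
])

```text
time_s: 9.68
tcp_pos: [546.8, -148.0, 41.6]
tcp_rot: [0.759, 0.651, 0.0, 0.0]
ft_force: [-4.5, 1.1, 9.0]
grip_width: 45.6
grip_force: 30.0
```

Emit:
jog_arm([
  [0,0,-0.001,0,0.0878],
  [0,0,0,0,0.0878],
  [0,0,0,0,0.0878],
  [0,0,0,0,0.0878],
  [0,0,0,0,0.0878],
  [0,0,0,0,0.0878],
])

```text
time_s: 10.42
tcp_pos: [546.7, -148.0, 41.2]
tcp_rot: [0.759, 0.651, -0.0, -0.0]
ft_force: [0.3, -0.8, 0.1]
grip_width: 87.7
grip_force: 0.0
```

Emit:
jog_arm([
  [0,0,-0.02,0,0.0878],
  [0,0,-0.05,0,0.0878],
  [0,0,-0.06,0,0.0878],
  [0,0,-0.06,0,0.0878],
  [-0.05,0,0,0,0.0878],
  [-0.05,0,0,0,0.0878],
  [0,0,0,0,0.0878],
  [0,0,0,0,0.0878],
])

```text
time_s: 11.42
tcp_pos: [531.5, -246.5, 232.3]
tcp_rot: [0.76, 0.65, 0.0, 0.0]
ft_force: [0.4, -0.0, 0.5]
grip_width: 88.4
grip_force: 0.0
```

Run:
```python
from h import *
c,K,X=cam('wrist'); cv2.imwrite('pics/w4.png',c); np.savez('pics/w4.npz',K=K,E=X)
s=env.state();M=R.from_quat(s['tcp_rot']).as_matrix();print(s['tcp_pos'],M.round(3).tolist(),s['ft_force'],s['moment'],s['joint_pos'])
```

```text
[ 531.62094714 -245.99656869  232.06281244] [[0.153, 0.988, 0.001], [0.988, -0.153, 0.0], [0.0, 0.001, -1.0]] [-0.4140253   0.00438717  0.79919244] [-0.0346136   0.0134268   0.06682867] [-4.91756627e-01  5.09582924e-02  1.28079979e+00  5.24809944e-04
  1.80912340e+00 -3.38263996e-01]
```

View pics/w4.png

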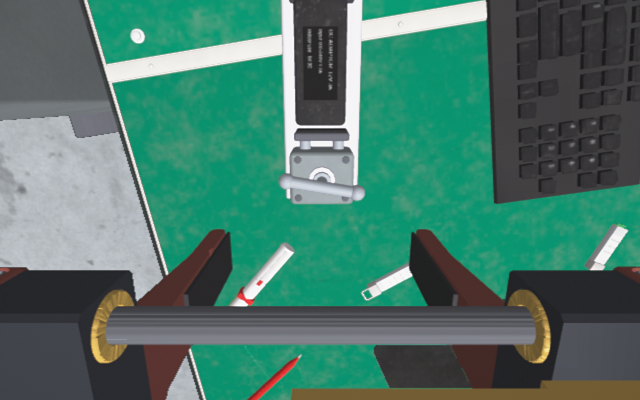

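The wrist picture shows the brick lying straight on the bed (columns 295-346, near end row 125), the jaw behind it at row 134, and the T-bar from ball (285,181) to ball (359,193).

Run:
```python
from h import *
d=np.load('pics/w4.npz');K,X=d['K'],d['E'];D=np.load('pics/top0.npz')
e=onplane([[285.5,182],[358.5,193]],K,X,88);m=e.mean(0);v=e[1]-e[0];print(e.round(1).tolist(),m,np.linalg.norm(v[:2]),'bar angle',np.arctan2(v[1],v[0]))
print('tri',tri((397.3,197),D['K'],D['E'],(322,187.5),K,X))
y=-.155;b=np.array([547.2,-148.8,22]);u=np.array([-np.sin(y),np.cos(y),0]);w=np.array([np.cos(y),np.sin(y),0])
print('handle in bed frame',(m-b)@w,(m-b)@u)
for px in ([295,125],[346,125],[320,0]):
  p=onplane(px,K,X,52)[0];print('brick',((p-b)@w).round(1),((p-b)@u).round(1))
```

```text
[[503.1, -239.0, 88.0], [562.5, -258.0, 88.0]] [ 532.80596925 -248.50356939   88.        ] 62.32787903379937 bar angle -0.30865544845819476
tri [ 532.66525884 -251.68929436   79.19506393]
handle in bed frame 1.1707785911849125 -100.73042810957683
brick -23.3 -51.5
brick 22.8 -51.5
brick -0.7 50.3
```

Emit:
jog_arm([
  [0,0,0,-0.177,0.0878],
  [0,0,0,-0.177,0.0878],
  [0,0,0,-0.177,0.0878],
  [0,0,0,-0.177,0.0878],
  [0,0,0,-0.177,0.0878],
  [0,0,0,-0.177,0.0878],
  [0,0,0,-0.177,0.0878],
  [0,0,0,-0.177,0.0878],
  [-0.002,-0.003,0.03,0,0.06],
  [0,0,0.03,0,0.06],
  [0,0,0,0,0.06],
  [0,0,0,0,0.06],
])

```text
time_s: 12.98
tcp_pos: [533.0, -249.6, 172.9]
tcp_rot: [0.153, 0.988, -0.0, 0.001]
ft_force: [-0.2, -0.5, -0.4]
grip_width: 59.7
grip_force: 0.0
```

Run:
```python
from h import *
c,K,X=cam('wrist'); cv2.imwrite('pics/w5.png',c); np.savez('pics/w5.npz',K=K,E=X)
s=env.state();M=R.from_quat(s['tcp_rot']).as_matrix();print(s['tcp_pos'],M.round(3).tolist(),s['ft_force'],s['moment'],s['joint_pos'])
```

```text
[ 533.12606869 -249.96976644  173.37708666] [[-0.953, 0.303, 0.002], [0.303, 0.953, -0.001], [-0.003, -0.0, -1.0]] [ 0.81680464  0.51674412 -0.1714735 ] [-0.03963439  0.06176897 -0.01406873] [-4.96250180e-01  5.48734688e-02  1.38033981e+00  6.35111970e-05
  1.70361241e+00 -1.75908269e+00]
```

View pics/w5.png

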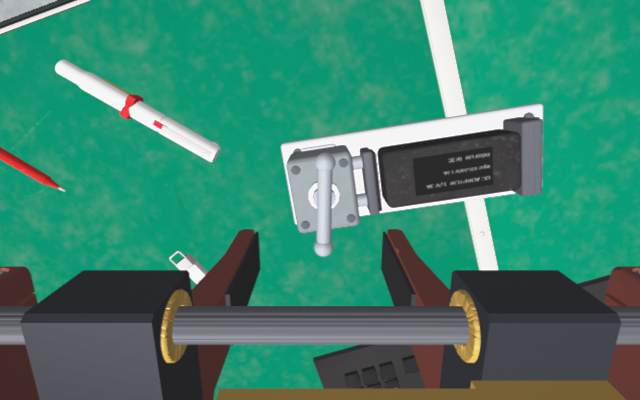

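The picture shows the bar between balls at (325,161) and (323,249), pointing almost straight up the image, with the brick and clamp at right.

Run:
```python
from h import *
d=np.load('pics/w5.npz');K,X=d['K'],d['E'];D=np.load('pics/w4.npz')
e=onplane([[325,161],[323,249]],K,X,88);m=e.mean(0);v=e[1]-e[0];print(e.round(1).tolist(),m,np.linalg.norm(v[:2]),'bar angle',np.arctan2(v[1],v[0]))
for a,b in (((325,161),(285.5,182)),((323,249),(358.5,193)),((325,161),(358.5,193)),((323,249),(285.5,182))): print('tri',tri(a,K,X,b,D['K'],D['E']).round(1))
```

```text
[[503.2, -237.9, 88.0], [562.6, -258.0, 88.0]] [ 532.92614242 -247.91822576   88.        ] 62.748075470617216 bar angle -0.3265286296280997
tri [ 503.1 -238.2   89.9]
tri [ 562.5 -257.9   88.3]
tri [ 538.2 -252.7   58.6]
tri [ 518.1 -231.8  186. ]
```

Emit:
jog_arm([
  [0.0005,0.0016,0.03,0.01,0.06],
  [0,0,0.03,0,0.05],
  [0,0,0.02,0,0.04],
  [0,0,0.01,0,0.04],
  [0,0,0,0,0.03],
  [0,0,0,0,0.024],
])

```text
time_s: 13.78
tcp_pos: [533.0, -248.9, 82.7]
tcp_rot: [0.159, 0.987, -0.0, 0.001]
ft_force: [0.4, 0.1, 0.7]
grip_width: 25.4
grip_force: 0.0
```

Run:
```python
from h import *
s=env.state();print(s['tcp_pos'],s['ft_force'],s['moment'],s['joint_pos'][5],s['joint_torque'][5])
```

```text
[ 533.03262772 -248.94492269   82.67230202] [0.40248324 0.1490538  0.74243846] [-0.02127383  0.05318608  0.02658109] -1.7466991992764291 0.0005645159944833722
```

Emit:
jog_arm([
  [0,0,0,0,0.016],
  [0,0,0,0,0.0],
  [0,0,0,0,0.0],
  [0,0,0,0,0.0],
  [0,0,0,0,0.0],
  [0,0,0,0,0.0],
], grip_force=40)

```text
time_s: 14.52
tcp_pos: [533.3, -247.1, 82.1]
tcp_rot: [0.158, 0.987, 0.001, 0.001]
ft_force: [1.3, 4.6, 2.0]
grip_width: 8.7
grip_force: 40.0
```

```bash
cat > s.py <<'E'
from h import *
s=env.state();M=R.from_quat(s['tcp_rot']).as_matrix()
print(s['time_s'],s['tcp_pos'].round(1),s['ft_force'].round(1),'mom',s['moment'].round(3),'q6',s['joint_pos'][5].round(3),'t6',s['joint_torque'][5].round(3),'yaw',np.arctan2(M[1,1],M[0,1]).round(3),s['grip_width'].round(1))
E
python3 s.py
```

```text
Traceback (most recent call last):
  File "s.py", line 3, in <module>
    print(s['time_s'],s['tcp_pos'].round(1),s['ft_force'].round(1),'mom',s['moment'].round(3),'q6',s['joint_pos'][5].round(3),'t6',s['joint_torque'][5].round(3),'yaw',np.arctan2(M[1,1],M[0,1]).round(3),s['grip_width'].round(1))
                                                                                                                                                                                                          ^^^^^^^^^^^^^^^^^^^^^
AttributeError: 'float' object has no attribute 'round'
```

Emit:
jog_arm([
  [0,0.001,0,0,0.0],
  [0,0,0,0.05,0.0],
  [0,0,0,0.1,0.0],
  [0,0,0,0.1,0.0],
  [0,0,0,0.1,0.0],
  [0,0,0,0.05,0.0],
  [0,0,0,0.05,0.0],
  [0,0,0,0.05,0.0],
])

```text
time_s: 15.52
tcp_pos: [533.2, -247.5, 82.1]
tcp_rot: [0.398, 0.917, 0.0, 0.001]
ft_force: [0.7, 2.4, 2.8]
grip_width: 9.1
grip_force: 40.2
```

```bash
sed -i "s/s\['grip_width'\].round(1)/round(s['grip_width'],1)/" s.py; python3 s.py
```

```text
15.525 [ 533.2 -247.5   82.1] [0.7 2.4 2.8] mom [ 0.347 -0.056  0.273] q6 -1.244 t6 -0.244 yaw 0.751 9.1
```

Emit:
jog_arm([
  [0,0,0,0.05,0.0],
  [0,0,0,0.05,0.0],
  [0,0,0,0.05,0.0],
  [0,0,0,0.05,0.0],
  [0,0,0,0.05,0.0],
])

```text
time_s: 16.15
tcp_pos: [533.0, -247.6, 82.1]
tcp_rot: [0.51, 0.86, 0.0, 0.0]
ft_force: [-0.3, 1.4, 2.9]
grip_width: 8.6
grip_force: 40.2
```

```bash
python3 s.py
```

```text
16.15 [ 533.  -247.6   82.1] [-0.3  1.4  2.9] mom [0.295 0.022 0.241] q6 -0.994 t6 -0.243 yaw 0.501 8.6
```

Emit:
jog_arm([
  [0,0,0,0.05,0.0],
  [0,0,0,0.05,0.0],
  [0,0,0,0.05,0.0],
  [0,0,0,0.05,0.0],
  [0,0,0,0.05,0.0],
  [0,0,0,0.05,0.0],
])

```text
time_s: 16.9
tcp_pos: [532.8, -247.7, 82.1]
tcp_rot: [0.633, 0.774, -0.0, 0.0]
ft_force: [-0.5, 2.2, 3.5]
grip_width: 8.9
grip_force: 40.2
```

```bash
python3 s.py
```

```text
16.9 [ 532.8 -247.7   82.1] [-0.5  2.2  3.5] mom [0.23  0.198 0.339] q6 -0.694 t6 -0.236 yaw 0.201 8.9
```

Emit:
jog_arm([
  [0,0,0,0.05,0.0],
  [0,0,0,0.05,0.0],
  [0,0,0,0.05,0.0],
  [0,0,0,0.05,0.0],
])

```text
time_s: 17.4
tcp_pos: [532.6, -247.7, 82.1]
tcp_rot: [0.707, 0.707, -0.0, 0.0]
ft_force: [-2.5, 2.1, 2.9]
grip_width: 9.2
grip_force: 40.2
```

```bash
python3 s.py
```

```text
17.4 [ 532.6 -247.7   82.1] [-2.5  2.1  2.9] mom [0.247 0.283 0.259] q6 -0.494 t6 -0.235 yaw 0.001 9.2
```

Emit:
jog_arm([
  [0,0,0,0.05,0.0],
  [0,0,0,0.05,0.0],
  [0,0,0,0.05,0.0],
  [0,0,0,0.05,0.0],
])

```text
time_s: 17.9
tcp_pos: [532.5, -247.7, 82.1]
tcp_rot: [0.774, 0.633, -0.0, 0.0]
ft_force: [-1.5, 2.4, 4.3]
grip_width: 9.5
grip_force: 40.2
```

```bash
python3 s.py
```

```text
17.9 [ 532.5 -247.7   82.1] [-1.5  2.4  4.3] mom [0.283 0.506 0.284] q6 -0.294 t6 -0.234 yaw -0.199 9.5
```

Emit:
jog_arm([
  [0,0,0,0.05,0.0],
  [0,0,0,0.05,0.0],
  [0,0,0,0.05,0.0],
  [0,0,0,0.05,0.0],
])

```text
time_s: 18.4
tcp_pos: [532.3, -247.7, 82.1]
tcp_rot: [0.833, 0.553, -0.0, -0.0]
ft_force: [-1.5, 2.9, 4.6]
grip_width: 8.8
grip_force: 40.2
```

```bash
python3 s.py
```

```text
18.4 [ 532.3 -247.7   82.1] [-1.5  2.9  4.6] mom [0.332 0.574 0.264] q6 -0.094 t6 -0.233 yaw -0.399 8.8
```

Emit:
jog_arm([
  [0,0,0,0.05,0.0],
  [0,0,0,0.05,0.0],
  [0,0,0,0.05,0.0],
  [0,0,0,0.05,0.0],
])

```text
time_s: 18.9
tcp_pos: [532.2, -247.6, 82.1]
tcp_rot: [0.884, 0.467, -0.0, -0.0]
ft_force: [-4.1, 2.4, 4.7]
grip_width: 9.0
grip_force: 40.2
```

```bash
python3 s.py
```

```text
18.9 [ 532.2 -247.6   82.1] [-4.1  2.4  4.7] mom [0.403 0.682 0.31 ] q6 0.106 t6 -0.216 yaw -0.599 9.0
```

Emit:
jog_arm([
  [0,0,0,0.05,0.0],
  [0,0,0,0.05,0.0],
  [0,0,0,0.05,0.0],
  [0,0,0,0.05,0.0],
])

```text
time_s: 19.4
tcp_pos: [532.1, -247.5, 82.1]
tcp_rot: [0.926, 0.376, -0.001, -0.0]
ft_force: [-4.7, 3.2, 6.0]
grip_width: 8.9
grip_force: 40.4
```

```bash
python3 s.py
```

```text
19.4 [ 532.1 -247.5   82.1] [-4.7  3.2  6. ] mom [0.359 0.743 0.4  ] q6 0.306 t6 -0.122 yaw -0.799 8.9
```

Emit:
jog_arm([
  [0,0,0,0.01,0.0],
])

```text
time_s: 19.52
tcp_pos: [532.1, -247.5, 82.1]
tcp_rot: [0.928, 0.372, -0.001, -0.0]
ft_force: [-4.3, 3.2, 5.7]
grip_width: 9.0
grip_force: 40.4
```

```bash
python3 s.py
```

```text
19.525 [ 532.1 -247.5   82.1] [-4.3  3.2  5.7] mom [0.406 0.812 0.364] q6 0.315 t6 0.473 yaw -0.808 9.0
```

Emit:
jog_arm([
  [0,0,0,0.01,0.0],
])

```text
time_s: 19.65
tcp_pos: [532.0, -247.5, 82.1]
tcp_rot: [0.93, 0.368, -0.001, -0.0]
ft_force: [-3.7, 2.4, 5.0]
grip_width: 9.1
grip_force: 40.4
```

```bash
python3 s.py
```

```text
19.65 [ 532.  -247.5   82.1] [-3.7  2.4  5. ] mom [0.363 0.777 0.417] q6 0.325 t6 0.309 yaw -0.818 9.1
```

Emit:
jog_arm([
  [0,0,0,0.01,0.0],
])

```text
time_s: 19.77
tcp_pos: [532.0, -247.5, 82.1]
tcp_rot: [0.932, 0.363, -0.001, -0.0]
ft_force: [-4.8, 3.4, 5.2]
grip_width: 9.2
grip_force: 40.4
```

```bash
python3 s.py
```

```text
19.775 [ 532.  -247.5   82.1] [-4.8  3.4  5.2] mom [0.388 0.816 0.419] q6 0.335 t6 0.31 yaw -0.828 9.2
```

Emit:
jog_arm([
  [0,0,0,0.01,0.0],
  [0,0,0,0.01,0.0],
  [0,0,0,0.01,0.0],
])

```text
time_s: 20.15
tcp_pos: [532.0, -247.5, 82.1]
tcp_rot: [0.937, 0.349, -0.001, -0.0]
ft_force: [-4.5, 2.6, 5.5]
grip_width: 8.4
grip_force: 40.5
```

```bash
python3 s.py
```

```text
20.15 [ 532.  -247.5   82.1] [-4.5  2.6  5.5] mom [0.396 0.835 0.391] q6 0.365 t6 0.323 yaw -0.858 8.4
```

Emit:
jog_arm([
  [0,0,0,0,0.0],
  [0,0,0,0,0.0],
])

```text
time_s: 20.4
tcp_pos: [532.0, -247.5, 82.1]
tcp_rot: [0.937, 0.349, -0.001, -0.0]
ft_force: [-4.4, 2.5, 5.4]
grip_width: 9.0
grip_force: 40.4
```

```bash
python3 s.py
```

```text
20.4 [ 532.  -247.5   82.1] [-4.4  2.5  5.4] mom [0.41  0.813 0.362] q6 0.364 t6 0.373 yaw -0.857 9.0
```

Emit:
jog_arm([
  [0,0,0,0,0.04],
  [0,0,0,0,0.04],
  [0,0,0,0,0.04],
  [0,0,0,0,0.04],
  [0,0,-0.02,0,0.04],
  [0,0,-0.04,0,0.04],
  [0,0,-0.05,0,0.04],
  [0,0,-0.05,0,0.04],
  [0,0,0,0,0.04],
])

```text
time_s: 21.52
tcp_pos: [534.2, -248.4, 249.0]
tcp_rot: [0.937, 0.349, 0.004, 0.004]
ft_force: [0.4, -0.9, 0.0]
grip_width: 40.3
grip_force: 0.0
```

```bash
python3 s.py
python3 - <<'E'
from h import *
c,K,X=cam('wrist'); cv2.imwrite('pics/w6.png',c); np.savez('pics/w6.npz',K=K,E=X)
E
```

```text
21.525 [ 534.2 -248.4  249. ] [ 0.4 -0.9  0. ] mom [-0.04   0.134 -0.049] q6 0.365 t6 -0.001 yaw -0.858 40.3
```

View pics/w6.png

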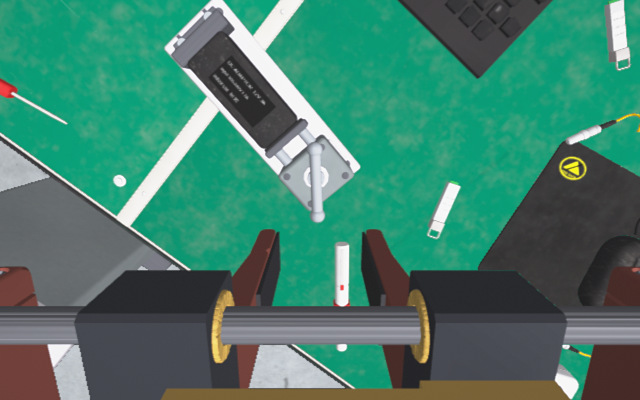

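The picture shows the brick lying flat between stop (200,30) and jaw (287,137), with the bar between balls (316,148) and (318,216), still in line with the gripper. Torque rose about 0.13 N m above free turning, so I'm handing in.

```bash
python3 -c "
from h import *
print(env.close_job())"
```

```text
the job is handed in; nothing more can be done
None
```

I handed the job in at about 21.5 s of the 69 s allowed: the brick lies flat on the bed between jaw and stop, clamped at roughly 0.13 N m above free turning (about 32 N estimated), and both brick and handle are released; no verdict came back.

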